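# Hang the slide rack on the drip stand by its bail

### The arm

A 6-joint arm with a two-finger parallel gripper is mounted at the origin on the work surface. World frame = base frame: x ahead of the robot, y to its left, z up, the work surface at z = 0. Lengths are in m, angles in degrees, forces in N, time in s.
With the tool pointing down it reaches from about 0.4 to 0.825 m from the base axis. Payload 7 kg.
Tool frame: the origin (TCP) lies on the centre line of the jaws, within the pads' length; the fingertips stand 14 mm ahead of it and the grasp point (between the pads) lies 5 mm behind it; z points along the fingers, x is the direction in which the jaws open and shut, and the axes are right-handed (so a half turn about z gives the same grasp; the last joint's range is limited). The gripper opens to 88 mm and grips with 3 to 60 N. Pads are 19 mm wide; open, the fingers measure 130 mm over their backs; the gripper's body (78 mm by 193 mm) begins 47 mm behind the grasp point.
Start: joints at [16.507, 20.546, 0.682, 0, -70.136, -16.507], TCP at [0.675, -0, 0.241] pointing down, gripper open.
Joint ranges: [-176.03, 176.03], [-82.01, 121.73], [-58.28, 71.71], [-173.87, 95.51], [-174.79, -0.11], [-173.66, 173.66]. Speed limits (degrees/s): [136.94, 136.94, 172.46, 180, 180, 180].

### API

Orientations are given as [roll, pitch, yaw] about the fixed x, y, z axes, in that order (R = Rz(yaw) Ry(pitch) Rx(roll)).
In Python, from plant import * gives the robot as it stands.
- The arm moves only by the shell command python3 -m handwheel 'ROWS' [OPENING]. ROWS is JSON, a list of rows, each a list of 2 entries, a list of its own where there are three numbers: the shift along the tool's x, y, z each as a share of 0.2 m, from -1 to 1, then the turn, a rotation vector about the tool's x, y, z each as a share of 360 degrees, from -1 to 1. In form: [[[tx, ty, tz], [ax, ay, az]], ...]. A call has 1 to 5 rows; each row is the pose to reach, as a shift and turn from the pose commanded when the call began, along the tool's axes at that moment, turning the shorter way round; what a row does not reach only later rows make up. A row lasts 1/12 s, in which the tool goes at most 41.7 mm and 7.16 degrees, less where a joint would pass 70% of its speed; a pose out of reach is approached as far as the arm can. A call with a number of a shift or a turn outside -1 to 1 is refused whole. A call with a gripper value outside its range is refused whole. OPENING is the closure, from -1 (fully open) to 1 (shut), set as the call begins (- or left out, the last holds). The fingers move at their own pace and stop on an object; the grip force is fixed at half the most. Time passes only in rows, so rows that repeat a pose let the fingers close. It gives the time, the measured TCP pose, the force and the opening at its end, in the units of the state.
- get_obs(): the state, without advancing time (a new reading comes with each control period).
- snapshot(name): name is "scene" or "side" or "wrist"; returns a dict with "color" (480x640x3 uint8, red, green, blue), "z_map" (480x640 float32, m along the optical axis (not along the pixel's ray), 0 where there is no reading), "intrinsics" (3x3 intrinsics, pixels), "rvec" (rotation vector, rad) and "tvec" (3), from world to camera coordinates, as OpenCV has them. Camera axes: x right, y down, z forward; pixel columns grow to the right and rows downward; lengths in m; the calibration is good to about 2 mm. A picture is of the moment at which its call begins.
- close_job(): hands the job in, once; it reports no verdict.
The state is a dict: "clock": time; "joint_pos": joint angles; "qvel": joint speeds; "tau": joint torques, N m; "tool_pos": TCP position; "orientation": TCP orientation; "force": force on the tool from outside, world axes, zero at the start; "moment": the same for the moment, N m; "opening": finger opening in m.
Only numpy, scipy, OpenCV 4.12 (cv2) and the standard library are available. Lean on these libraries where they do the work, as an engineer would, in place of code of your own. Each camera call takes 0.05 s, during which the arm holds its last target. There are 200 camera calls.

### The job

With a fingertip, gently swing the folded wire bail of the slide rack until it stands upright over the rack, without forcing it and while the rack stays standing on the bench. Then lift the rack by the bail, keeping it fairly level, and hang the bail's crossbar in the notches of both prongs of the drip stand: lower it gently, pressing only lightly on the prongs, and let them take the weight before you let go. Leave the rack hanging still and everything else where it is.

Things in the scene. Friction and masses are not known exactly. Their poses are not given: they have to be found in the camera images.
- rack: steel slide rack full of slides: box 90 (its x) x 84 (its y) x 34 mm high, an ear 46 mm high mid-way along each long side; 0.35 to 0.67 kg. Origin: centre of its underside, z up. Stands loose on the bench, left or right, its -x end towards the robot. The bail pivots on the ears, 38 mm above the underside, at x = 0, y = +-48 mm.
- bail (a joint): angle of the bail about the rack's y axis: 0 = folded level towards the rack's -x end (the robot's side), 1.571 = upright, hard stop at 1.70. It starts nearly folded, at 0 to 0.3. The hinge is stiff (0.03 N m): the bail stays wherever it is left, and about 0.6 N at the crossbar moves it.
- bail_bar (a point): middle of the bail's crossbar: round steel wire 5 mm thick, 96 mm long, along the rack's y, on two wire arms 90 mm long (pivot axis to crossbar axis). Folded it lies 45 mm beyond the rack's -x end, 38 mm above the bench, free space below and around it; upright it is 128 mm above the rack's underside. Site x points from crossbar to pivot, y along the crossbar.
- stand: fixed steel drip stand, on the other side from the rack. Origin: on the bench below the notches, midway between the prongs; x runs from prong tips to post (away from the robot). Tray x -100 to +130, y +-75 mm, rim 14 mm high. Two level, parallel, rigid round prongs, 7 mm thick, at y = +-30 mm run from the post's collar to the tips. The crossbar comes in over the tips from the front (moving to +x), then down.
- stand_post (a point): top of the stand's post, 16 mm thick, at the stand's x = +108 mm, 182 mm above the bench (a fixed height). The prongs' collar, 30 mm across, is clamped lower on it at a height that changes each time and is NOT measured: the notch bottoms lie 148 to 170 mm above the bench, so they must be felt for or seen.
- stand_foot (a point): the stand's origin again, on the bench below the notches. Each prong has a notch at x = 0, sunk 9.5 mm below its straight rear run, 8 mm wide at the bottom and about 30 mm at the tops of its sloping flanks; in front of it the tip turns up, ending at x = -20 mm, 20 mm above the notch bottom. The crossbar's axis rests about 2.5 mm above the notch bottom; both prongs pass inside the bail's loop.
- dropper_bottle: amber glass dropper bottle, 28 mm across, 68 mm tall, origin at the centre of its underside; bystander, stands between rack and stand towards the far side
- dish: closed clear dish, 90 mm across, 15 mm high, origin under its centre; bystander
- forceps: steel forceps lying flat, 110 mm long, 8 mm high; bystander
- slide_box: flat blue slide box with clear lid, 112 x 87 x 35 mm; bystander on the left
- tube_rack: white tube rack with four tubes, 160 x 60 mm, 108 mm high; bystander on the right
- counter_pad: grey keypad counter, 130 x 100 x 28 mm; bystander near the robot on the left

How it is judged (in metres and radians):
On the way, in this order (a step that is already met when the one before it is completed fails the run):
1. the bail stands upright (within 0.26 rad) while the rack still stands on the bench (value of joint bail above 1.31 rad and height (world z) of rack below 0.008 m and angle between rack's own z axis and vertical below 0.12 rad), for 0.2 s.
2. the rack is off the bench, its crossbar over the notches, and the prongs carry at least 1.5 N while the fingers still hold the bail (contact force between rack and stand above 1.5 N and contact force between the fingers and rack above 0.3 N and height (world z) of rack above 0.012 m and x of bail_bar in the frame of stand between -0.007 and 0.007 m and y of bail_bar in the frame of stand between -0.016 and 0.016 m), for 0.2 s.
At the end, for the whole second after the job is handed in: The rack hangs free of the bench (underside over 12 mm up), let go and still (below 0.05 m/s), level within 0.3 rad, its crossbar in the notches of both prongs: within 7 mm along the prongs, 16 mm sideways and 0.15 rad in line, the stand carrying its weight (x of bail_bar in the frame of stand between -0.007 and 0.007 m and y of bail_bar in the frame of stand between -0.016 and 0.016 m and angle between the y axis of bail_bar and the y axis of stand, either way round below 0.15 rad and contact force between rack and stand above 1.5 N and height (world z) of rack above 0.012 m and angle between rack's own z axis and vertical below 0.3 rad and linear speed of rack below 0.05 m/s and contact force between the fingers and rack below 0.05 N); the robot touches nothing.
It fails at once if the bail is forced or clamped hard (over 12 N from the fingers) before it is upright (below 1.1 rad) (value of joint bail below 1.1 rad and contact force between the fingers and rack above 12 N).
It fails at once if the rack presses on the stand with more than 16 N (contact force between rack and stand above 16 N).
It fails at once if the rack tilts more than 0.6 rad (its slides would slip out) (angle between rack's own z axis and vertical above 0.6 rad).
It fails at once if a bystander is moved by more than 25 mm (distance of any of dropper_bottle, dish, forceps, slide_box, tube_rack, counter_pad from where it was at the start of the episode above 0.025 m).
It also fails if it takes over 72 s, if anything falls off the work surface, if the arm or the gripper's body presses on something with over 40 N, if the wrist force passes 120 N, or if a joint passes its speed limit or range.

## Working session

There is one attempt and no reset: what is moved stays moved. The work goes in short steps, Python scripts to look and compute and a shell command to move; the robot and the scene stay as the last step left them, time stands still between calls to the robot, and variables do not carry over. Pictures are saved under pics/ and viewed, about 8 in all and at most 12, crops included, and the job is handed in when it is done.

```bash
ls; mkdir -p pics
cat > h.py <<'E'
from plant import *
import numpy as np, cv2
from scipy.spatial.transform import Rotation as Rn
def snap(n):
    s=snapshot(n); R=cv2.Rodrigues(np.array(s['rvec'],float))[0]; s['R']=R; s['t']=np.array(s['tvec'],float).ravel(); s['K']=np.array(s['intrinsics']); return s
def cloud(s):
    z=s['z_map']; v,u=np.mgrid[:480,:640]; K=s['K']
    p=np.stack([(u-K[0,2])/K[0,0]*z,(v-K[1,2])/K[1,1]*z,z],-1)
    w=(p-s['t'])@s['R']; w[z<=0]=np.nan; return w
def proj(s,P):
    P=np.atleast_2d(P)@s['R'].T+s['t']; q=P@s['K'].T; return q[:,:2]/q[:,2:]
def ray(s,u,v):
    d=np.linalg.inv(s['K'])@[u,v,1]; return -s['R'].T@s['t'], s['R'].T@d
def atz(s,u,v,z):
    c,d=ray(s,u,v); return c+d*(z-c[2])/d[2]
def save(s,f,crop=None,k=1):
    c=s['color'][:,:,::-1]
    if crop: c=c[crop[1]:crop[3],crop[0]:crop[2]]
    cv2.imwrite('pics/'+f,cv2.resize(c,None,fx=k,fy=k,interpolation=cv2.INTER_CUBIC))
E
python3 - <<'E'
from h import *
import pickle
print(get_obs())
d={}
for n in('scene','side','wrist'):
    s=snap(n); d[n]=s; print(n,-s['R'].T@s['t'],s['R'][2],s['K'][0,0])
pickle.dump(d,open('d0.pkl','wb'))
im=np.hstack([cv2.resize(d[n]['color'],(400,300)) for n in('side','wrist')])
save(d['scene'],'s0.png'); cv2.imwrite('pics/sw0.png',im[:,:,::-1])
E
```

```text
pics
{'clock': 0.0, 'joint_pos': array([ 1.65074586e+01,  2.05917936e+01,  6.34455128e-01, -2.01971191e-02,
       -7.01351521e+01, -1.65069459e+01]), 'qvel': array([ 0.04033971,  0.03912627,  0.03314961, -0.06178507, -0.02657033,
        0.00205213]), 'tau': array([-8.00930356e-04, -5.82726967e+01,  2.93058443e+01,  6.99745238e+00,
        6.93249181e-03, -2.06530804e-04]), 'tool_pos': array([ 6.74543098e-01, -1.51376816e-05,  2.39623549e-01]), 'orientation': array([-1.79991922e+02, -9.40737058e-02,  1.79993628e+02]), 'force': array([0.53021843, 0.58537702, 0.28271648]), 'moment': array([-0.06558626, -0.04203511, -0.01746361]), 'opening': 0.0878581565965568}
scene [1.590097   0.04255343 1.12438671] [-0.71437077 -0.03732677 -0.69877114] 512.8693084789229
side [0.45022713 1.01190544 0.83402059] [ 0.07648916 -0.81694861 -0.57161559] 553.8612982460837
wrist [ 0.67444115 -0.08239139  0.38352216] [-0.00241314  0.30167152 -0.95340887] 395.4496065839716
```

View pics/s0.png

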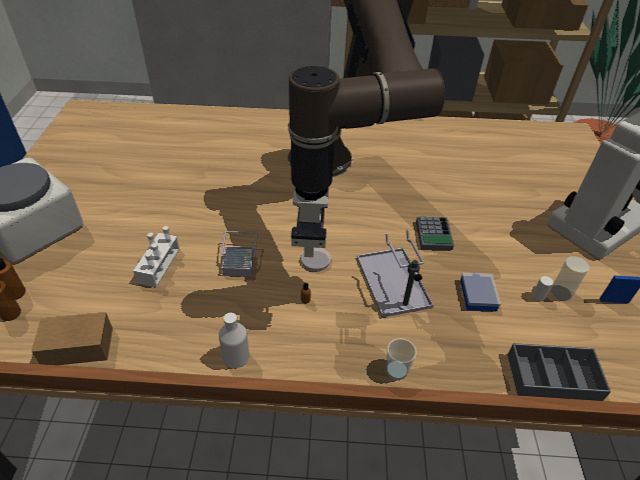

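View pics/sw0.png

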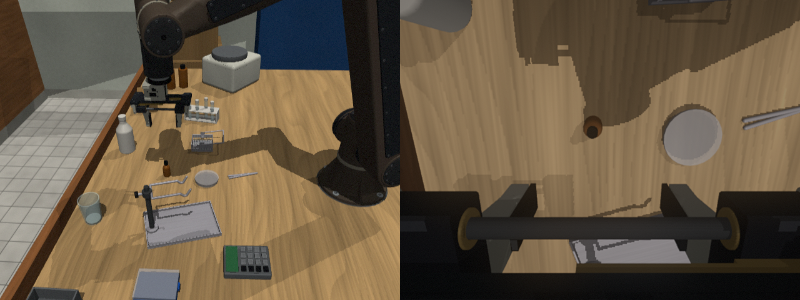

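The scene shows the rack at about (238,262), its bail towards the robot. The stand is at (395,280) with its post at (412,285), and the bottle at (306,293). Next I'll fit the poses from the depth data.

Run:
```python
from h import *
import pickle
d=pickle.load(open('d0.pkl','rb'))
A=[]
for n in('scene','side'):
    W=cloud(d[n]); A.append(W)
    for nm,(x0,x1,y0,y1,z0,z1) in dict(rackbox=(.4,.85,-.4,-.05,.028,.042),bail=(.4,.85,-.3,-.05,.043,.13),post=(.4,.9,.05,.4,.171,.2),tray=(.4,.95,.02,.4,.008,.02),prong=(.4,.9,.05,.4,.12,.2)).items():
        m=(W[...,0]>x0)&(W[...,0]<x1)&(W[...,1]>y0)&(W[...,1]<y1)&(W[...,2]>z0)&(W[...,2]<z1)
        P=W[m]
        if len(P)<4: print(n,nm,len(P)); continue
        r=cv2.minAreaRect(P[:,:2].astype(np.float32)*1000)
        print(n,nm,len(P),np.round(P.min(0),3),np.round(P.max(0),3),np.round(r[0],0),np.round(r[1],0),round(r[2],1))
a=cv2.resize(d['scene']['color'][215:325,205:325],(480,440),interpolation=2)
b=cv2.resize(d['scene']['color'][215:325,340:440],(400,440),interpolation=2)
c=cv2.resize(d['side']['color'][195:295,10+180:10+300-0+60],(0,0),fx=2,fy=2,interpolation=2)
cv2.imwrite('pics/c1.png',np.hstack([a[:,:400],b])[:,:,::-1])
e=cv2.resize(d['side']['color'][275:400,200:360],(512,400),interpolation=2)
f=cv2.resize(d['side']['color'][195:265,290:370],(288,252),interpolation=2)
g=np.zeros((400,800,3),np.uint8); g[:,:512]=e; g[:252,512:]=f
cv2.imwrite('pics/c2.png',g[:,:,::-1])
```

```text
scene rackbox 552 [ 0.516 -0.265  0.028] [ 0.613 -0.164  0.042] [ 564. -214.] [ 95. 101.] 1.2
scene bail 123 [ 0.469 -0.268  0.043] [ 0.576 -0.164  0.058] [ 521. -216.] [106. 101.] 2.8
scene post 40 [0.558 0.205 0.172] [0.694 0.275 0.186] [630. 256.] [130.  63.] 20.1
scene tray 1434 [0.402 0.02  0.008] [0.919 0.398 0.02 ] [631. 174.] [359. 535.] 77.1
scene prong 448 [0.557 0.202 0.12 ] [0.723 0.297 0.186] [642. 256.] [165.  69.] 16.4
side rackbox 339 [ 0.518 -0.271  0.028] [ 0.85  -0.15   0.042] [ 682. -201.] [342. 103.] 6.5
side bail 200 [ 0.472 -0.276  0.043] [ 0.85  -0.154  0.106] [ 663. -204.] [382. 109.] 5.5
side post 85 [0.555 0.203 0.171] [0.692 0.278 0.184] [628. 254.] [133.  63.] 18.5
side tray 2147 [0.456 0.02  0.008] [0.912 0.346 0.02 ] [691. 188.] [450. 318.] 3.5
side prong 995 [0.555 0.202 0.12 ] [0.719 0.298 0.184] [642. 255.] [163.  70.] 17.8
```

View pics/c1.png

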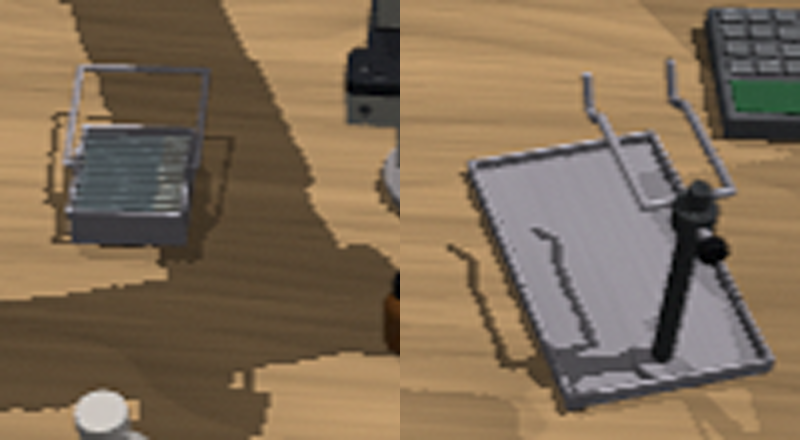

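View pics/c2.png

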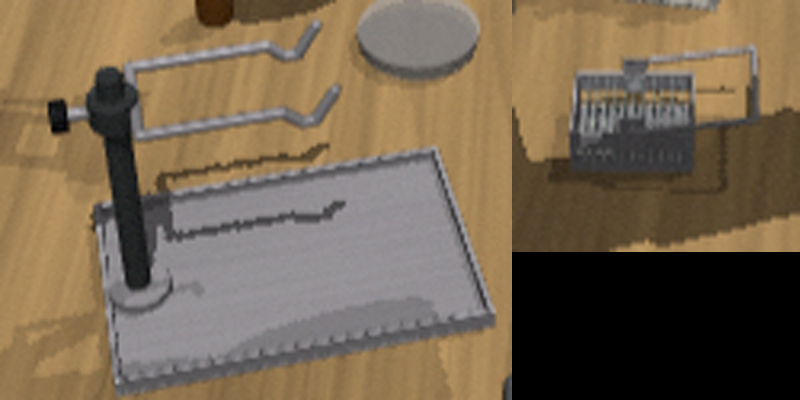

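c1 and c2 are sharp enough to pick corners. For the stand I'll use the prong tips, notches, tray corners and post top, and for the rack the box corners and bar ends. I'll fit both models to both views.

```bash
cat > fit.py <<'E'
from h import *
import pickle
from scipy.optimize import least_squares
d=pickle.load(open('d0.pkl','rb'))
def T(p,x,y,a):
    c,s=np.cos(a),np.sin(a); p=np.array(p,float)
    return np.stack([x+c*p[:,0]-s*p[:,1],y+s*p[:,0]+c*p[:,1],p[:,2]],1)
def stand(q):
    h=q[3]; L=[]
    for sg in(-1,1): L+=[[-.02,sg*.03,h+.018],[0,sg*.03,h-.0035],[q[4],sg*.03,h+.006]]
    L+=[[.108,0,.182],[-.1,-.075,.014],[-.1,.075,.014],[.13,.075,.014],[.13,-.075,.014]]
    return T(L,*q[:3])
S=dict(scene=[(386.5,233.7),(387.7,242.7),(401.2,266.5),(407.5,230),(408.2,239.5),(422.5,262.5),(414.7,261),(358,256),(403,249),(432.7,305.5),(382.5,315)],
 side=[(299.7,282.8),(292.8,291.9),(240.6,296.3),(305.3,302.5),(298.4,312.8),(243.7,317.2),(234,297.5),(335.9,322.2),(353.7,374.4),(237.5,395.3),(229.7,341)])
def rack(q):
    a=q[3]; c,s=np.cos(a)*.09,np.sin(a)*.09
    return T([[-c,-.048,.038+s],[-c,.048,.038+s],[.045,-.042,.034],[.045,.042,.034],[-.045,.042,.034],[.045,-.042,0],[.045,.042,0],[-.045,.042,0]],*q[:3])
N=(np.nan,np.nan)
K=dict(scene=[(225,232),(257.2,232.7),(222.5,268.2),(252,268),N,(222.5,275.7),(252,275.7),N],
 side=[(356.7,208.9),(357.8,227.8),N,(306.9,232.5),(340.3,230.6),N,(306.7,242.2),(340.3,242.5)])
def run(f,O,q0,n):
    def r(q): return np.nan_to_num(np.concatenate([(proj(d[c],f(q))-np.array(O[c])-0*np.array(q[n:])).ravel() for c in O]))
    o=least_squares(r,q0,loss='soft_l1'); print(np.round(o.x,4),'yaw',np.degrees(o.x[2])); print(np.round(r(o.x),1).reshape(2,-1,2).tolist()); 
    cv=np.linalg.inv(o.jac.T@o.jac); print('sd',np.sqrt(np.diag(cv)))
run(stand,S,[.59,.24,.3,.16,.09],5)
run(rack,K,[.565,-.21,0,.1],4)
E
python3 fit.py
```

```text
Traceback (most recent call last):
  File "fit.py", line 25, in <module>
    run(stand,S,[.59,.24,.3,.16,.09],5)
    ~~~^^^^^^^^^^^^^^^^^^^^^^^^^^^^^^^^
  File "fit.py", line 23, in run
    o=least_squares(r,q0,loss='soft_l1'); print(np.round(o.x,4),'yaw',np.degrees(o.x[2])); print(np.round(r(o.x),1).reshape(2,-1,2).tolist());
  File "fit.py", line 22, in r
    def r(q): return np.nan_to_num(np.concatenate([(proj(d[c],f(q))-np.array(O[c])-0*np.array(q[n:])).ravel() for c in O]))
                                                    ~~~~~~~~~~~~~~~~~~~~~~~~~~~~~~^~~~~~~~~~~~~~~~~~
ValueError: operands could not be broadcast together with shapes (11,2) (0,)
```

```bash
sed -i 's/-0\*np.array(q\[n:\])//' fit.py; python3 fit.py
```

```text
[0.5819 0.2378 0.2944 0.1537 0.0949] yaw 16.868674148272646
[[[-0.2, -1.4], [0.1, 0.3], [-0.5, -0.7], [-0.4, -0.9], [0.4, 0.2], [0.1, -0.4], [0.3, 0.7], [-1.1, -1.4], [0.8, -2.0], [1.1, -0.6], [-0.4, -0.6]], [[0.8, -0.5], [-2.1, 0.7], [-0.2, 0.1], [1.2, 0.2], [-2.3, 0.5], [-0.2, 0.6], [-0.7, 1.1], [0.7, -1.2], [0.9, -1.2], [-2.6, -0.3], [-0.9, -2.2]]]
sd [0.00094035 0.0008546  0.00864389 0.0010639  0.00149852]
[ 0.5635 -0.213   0.0631  0.1293] yaw 3.613360265382792
[[[-0.3, -0.1], [-0.8, -0.5], [-0.6, -0.1], [-0.8, 0.3], [0.0, 0.0], [0.6, 0.2], [-0.1, 0.5], [0.0, 0.0]], [[0.2, -0.2], [0.3, 0.6], [0.0, 0.0], [-0.9, -0.0], [0.5, 1.6], [0.0, 0.0], [-0.2, 1.0], [0.5, 0.5]]]
sd [0.00102566 0.0013205  0.01594439 0.02498798]
```

The fit is good to about 1 mm. The stand is at (0.582, 0.238), yaw 16.9°, notch about 0.154. The rack is at (0.5635, -0.213), yaw about 3.6°, bail about 0.13. My plan is to tilt the fingers 45° forward, bring the rear pad under the bar, and roll it through the arc while turning the tool back to vertical.

```bash
cat > plan.py <<'E'
from h import *
PV=np.array([.5635,-.213,.038]); YAW=3.6
def bar(a,yaw=YAW):
    r=np.radians(yaw); u=np.array([np.cos(r),np.sin(r),0]); return PV-.09*np.cos(a)*u+[0,0,.09*np.sin(a)]
def orient(yaw,tilt):  # tilt: fingers forward, deg
    return Rn.from_euler('z',yaw,degrees=True)*Rn.from_euler('y',-tilt,degrees=True)*Rn.from_matrix(np.diag([-1.,1,-1]))
def cur():
    o=get_obs(); return o['tool_pos'],Rn.from_euler('xyz',o['orientation'],degrees=True)
def rows(targets,start=None):
    """targets: list of (world point, tool-frame point, Rn)"""
    p0,R0=start or cur(); out=[]
    for w,c,R in targets:
        p=np.array(w)-R.apply(c)
        out.append([np.round(R0.inv().apply(p-p0)/.2,3).tolist(),np.round((R0.inv()*R).as_rotvec(degrees=True)/360,4).tolist()])
    return out
E
python3 - <<'E'
from plan import *
R=orient(3.6,45); b=bar(.13)
pre=b+R.apply([0,0,-.08]); print(b,pre)
for n,w in(('pre',pre),('in',b)): print(n,rows([(w,[.028,0,.004],R)]))
E
```

```text
[ 0.47443553 -0.21860346  0.04966707] [ 0.41797861 -0.22215543  0.10623562]
pre [[[1.198, -1.105, 0.557], [-0.0039, -0.1252, -0.0095]]]
in [[[0.915, -1.088, 0.839], [-0.0039, -0.1252, -0.0095]]]
```

```bash
python3 -m handwheel '[[[0.1,-0.2,0],[0,-0.018,0]],[[0.2,-0.4,0],[0,-0.036,0]],[[0.35,-0.6,0],[0,-0.054,0]],[[0.5,-0.75,0],[0,-0.07,0]],[[0.65,-0.9,0],[0,-0.08,0]]]' -1; python3 -m handwheel '[[[0,0,0],[0,0,0]],[[0,0,0],[0,0,0]]]'
python3 - <<'E'
from plan import *
R=orient(3.6,45); b=bar(.13)
pre=b+R.apply([0,0,-.08]); print(cur()[0],get_obs()['joint_pos'])
for n,w in(('pre',pre),('in',b)): print(n,rows([(w,[.028,0,.004],R)]))
E
```

```text
clock: 0.57
tool_pos: [0.5524, -0.17, 0.2394]
orientation: [-180.0, 29.0, -180.0]
force: [-0.4, -1.8, -0.9]
opening: 0.0875
clock: 0.73
tool_pos: [0.5532, -0.1705, 0.2409]
orientation: [180.0, 28.9, 179.8]
force: [0.9, -0.2, 0.3]
opening: 0.0875
[ 0.55324545 -0.17046209  0.24092667] [  3.29215466  -2.83126855 -35.41040504   3.44886237 -28.64850053
  -6.0688627 ]
pre [[[0.788, -0.255, 0.205], [-0.0063, -0.0448, -0.0084]]]
in [[[0.677, -0.237, 0.589], [-0.0063, -0.0448, -0.0084]]]
```

```bash
python3 -m handwheel '[[[0.15,-0.05,0.04],[-0.001,-0.01,-0.002]],[[0.3,-0.1,0.08],[-0.0025,-0.02,-0.004]],[[0.45,-0.15,0.12],[-0.004,-0.03,-0.006]],[[0.6,-0.2,0.16],[-0.005,-0.04,-0.007]],[[0.788,-0.255,0.205],[-0.0063,-0.0448,-0.0084]]]'; python3 -m handwheel '[[[0,0,0],[0,0,0]],[[0,0,0],[0,0,0]],[[0,0,0],[0,0,0]]]'
python3 - <<'E'
from plan import *
R=orient(3.6,45); b=bar(.13)
pre=b+R.apply([0,0,-.08]); print(cur()[0],get_obs()['joint_pos'])
for n,w in(('pre',pre),('in',b)): print(n,rows([(w,[.028,0,.004],R)]))
s=snap('wrist'); a=s['color'].copy()
for p in [bar(x)+[ -.048*np.sin(np.radians(3.6))*k,.048*k,0] for x in(.13,) for k in(-1,0,1)]:
    q=proj(s,p)[0]; print(q); cv2.circle(a,tuple(int(v) for v in q),3,(255,0,0),1)
t=snap('side'); b2=cv2.resize(t['color'][130:290,230:443],(640,480),interpolation=2)
cv2.imwrite('pics/w1.png',cv2.resize(np.hstack([a,b2]),(800,300))[:,:,::-1])
E
```

```text
clock: 1.15
tool_pos: [0.4665, -0.2115, 0.1604]
orientation: [179.4, 37.8, -177.9]
force: [-1.4, -2.1, 0.2]
opening: 0.0873
clock: 1.4
tool_pos: [0.4666, -0.2128, 0.1608]
orientation: [179.4, 37.7, -178.1]
force: [1.1, -0.9, 0.3]
opening: 0.0874
[ 0.46662747 -0.21281833  0.16076253] [-12.03737632  -3.00039936 -39.57573233 -28.95855436 -18.86623987
  38.72406537]
pre [[[0.224, -0.036, 0.028], [-0.0016, -0.0202, -0.0037]]]
in [[[0.173, -0.032, 0.425], [-0.0016, -0.0202, -0.0037]]]
[419.13050444 167.04356429]
[415.19043087 244.59660354]
[411.67459791 313.79925351]
```

View pics/w1.png

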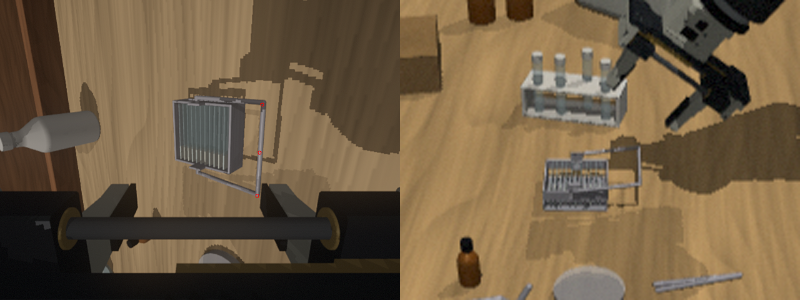

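The wrist picture shows the predicted bar points (full-resolution pixels about (415,245)) lying right on the crossbar, so the fit holds. Continuing the approach.

```bash
python3 -m handwheel '[[[0.07,-0.012,0.01],[-0.0005,-0.006,-0.001]],[[0.15,-0.024,0.02],[-0.001,-0.013,-0.002]],[[0.224,-0.036,0.028],[-0.0016,-0.02,-0.0037]],[[0.224,-0.036,0.028],[-0.0016,-0.02,-0.0037]],[[0.224,-0.036,0.028],[-0.0016,-0.02,-0.0037]]]'; python3 -m handwheel '[[[0,0,0],[0,0,0]],[[0,0,0],[0,0,0]],[[0,0,0],[0,0,0]]]'
python3 - <<'E'
from plan import *
R=orient(3.6,45); b=bar(.13)
pre=b+R.apply([0,0,-.08]); print(cur()[0],get_obs()['joint_pos'])
for n,w in(('pre',pre),('in',b)): print(n,rows([(w,[.028,0,.004],R)]))
E
```

```text
clock: 1.92
tool_pos: [0.434, -0.2197, 0.1281]
orientation: [180.0, 45.0, -176.2]
force: [-1.3, -0.4, -0.2]
opening: 0.0876
clock: 2.17
tool_pos: [0.4338, -0.2206, 0.1285]
orientation: [180.0, 44.8, -176.4]
force: [0.1, -0.3, 0.1]
opening: 0.0876
[ 0.43380082 -0.22059584  0.12848699] [-35.34974844   1.22885296 -35.6912697  -61.83447133 -30.23179972
  88.04996307]
pre [[[-0.005, -0.003, 0.002], [0.0001, -0.0004, 0.0]]]
in [[[-0.006, -0.003, 0.402], [0.0001, -0.0004, 0.0]]]
```

```bash
python3 -m handwheel '[[[0,0,0.1],[0,0,0]],[[0,0,0.2],[0,0,0]],[[0,0,0.3],[0,0,0]],[[-0.005,-0.003,0.36],[0,0,0]],[[-0.006,-0.003,0.4],[0,0,0]]]'; python3 -m handwheel '[[[0,0,0],[0,0,0]],[[0,0,0],[0,0,0]],[[0,0,0],[0,0,0]]]'
cat > arc.py <<'E'
from plan import *
import sys
def til(a): return min(45,90-np.degrees(a))
def tgt(a,off=.0415): return (bar(a),[off,0,.004],orient(YAW,til(a)))
if __name__=='__main__':
    a0,a1=map(float,sys.argv[1:3]); st=None
    print(cur()[0],get_obs()['force'])
    A=np.linspace(a0,a1,int(sys.argv[3])+1)[1:]
    for i in range(0,len(A),5):
        print(str(rows([tgt(a) for a in A[i:i+5]],st)).replace(' ',''))
        w,c,R=tgt(A[min(i+4,len(A)-1)]); st=(w-R.apply(c),R)
E
python3 arc.py .0 .5 10
python3 - <<'E'
from h import *
t=snap('side'); b2=cv2.resize(t['color'][170:270,280:413],(800,600),interpolation=2)
cv2.imwrite('pics/s2.png',b2[:,:,::-1])
E
```

```text
clock: 2.58
tool_pos: [0.4921, -0.2162, 0.0716]
orientation: [179.9, 44.8, -176.3]
force: [0.2, -0.6, -0.5]
opening: 0.0877
clock: 2.83
tool_pos: [0.491, -0.2167, 0.073]
orientation: [-180.0, 44.9, -176.3]
force: [0.5, 1.0, -0.0]
opening: 0.0875
[ 0.49097332 -0.21673653  0.07298468] [ 0.46711161  1.0274827  -0.02730715]
[[[-0.039,-0.004,0.027],[0.0002,-0.0003,0.0003]],[[-0.056,-0.004,0.012],[0.0002,-0.0003,0.0003]],[[-0.073,-0.004,-0.002],[0.0002,-0.0003,0.0003]],[[-0.092,-0.004,-0.015],[0.0002,-0.0003,0.0003]],[[-0.111,-0.004,-0.027],[0.0002,-0.0003,0.0003]]]
[[[-0.02,-0.0,-0.011],[0.0,0.0,0.0]],[[-0.04,0.0,-0.021],[0.0,0.0,0.0]],[[-0.06,-0.0,-0.03],[0.0,0.0,0.0]],[[-0.081,-0.0,-0.038],[0.0,0.0,0.0]],[[-0.103,-0.0,-0.045],[0.0,0.0,0.0]]]
```

View pics/s2.png

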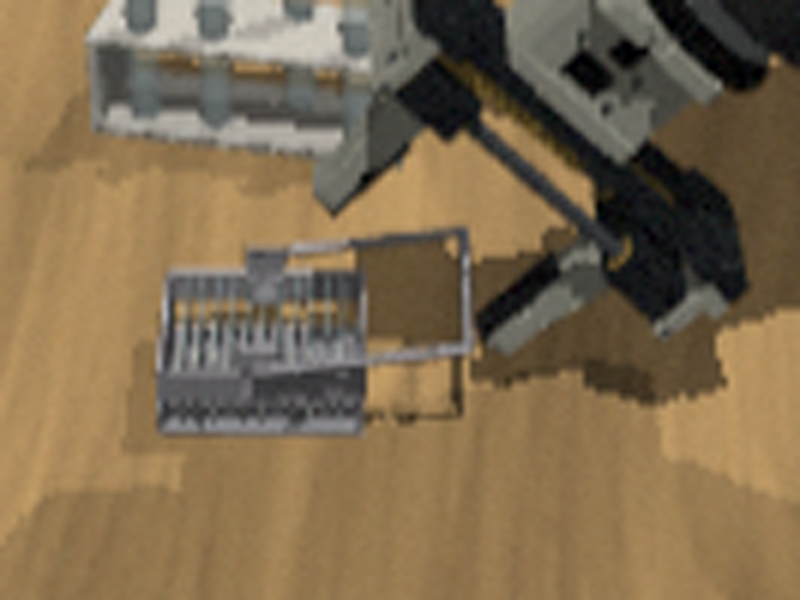

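The rear fingertip sits just below and behind the bar, at zoomed pixel (485,325) with the bar at (463,295). I'll engage about 7 mm deeper, then sweep.

```bash
sed -i 's/\[off,0,.004\]/[off,0,-.003]/' arc.py; python3 arc.py .05 .55 10
```

```text
[ 0.49093544 -0.21691573  0.07318682] [-0.29253713  0.31380426  0.33424385]
[[[-0.055,-0.003,0.048],[0.0002,-0.0002,0.0003]],[[-0.073,-0.003,0.034],[0.0002,-0.0002,0.0003]],[[-0.091,-0.003,0.021],[0.0002,-0.0002,0.0003]],[[-0.11,-0.003,0.009],[0.0002,-0.0002,0.0003]],[[-0.13,-0.003,-0.002],[0.0002,-0.0002,0.0003]]]
[[[-0.02,0.0,-0.01],[0.0,0.0,0.0]],[[-0.041,-0.0,-0.019],[0.0,0.0,0.0]],[[-0.062,-0.0,-0.027],[0.0,0.0,0.0]],[[-0.083,-0.0,-0.034],[0.0,0.0,0.0]],[[-0.105,-0.0,-0.04],[0.0,0.0,0.0]]]
```

```bash
python3 -m handwheel '[[[0,0,0.025],[0,0,0]],[[-0.02,0,0.05],[0,0,0]],[[-0.04,-0.003,0.05],[0,0,0]],[[-0.055,-0.003,0.048],[0,0,0]],[[-0.073,-0.003,0.034],[0,0,0]]]'; python3 -m handwheel '[[[-0.009,0,-0.006],[0,0,0]],[[-0.018,0,-0.013],[0,0,0]],[[-0.028,0,-0.019],[0,0,0]],[[-0.037,0,-0.025],[0,0,0]],[[-0.057,0,-0.036],[0,0,0]]]'
python3 arc.py .3 .8 10
```

```text
clock: 3.3
tool_pos: [0.5064, -0.2173, 0.0781]
orientation: [180.0, 44.9, -176.4]
force: [0.2, -0.3, -0.0]
opening: 0.0875
clock: 3.72
tool_pos: [0.5088, -0.2169, 0.091]
orientation: [179.9, 44.9, -176.4]
force: [-1.6, -0.4, -0.7]
opening: 0.0879
[ 0.50875403 -0.21691965  0.09095149] [-1.62650915 -0.42665816 -0.70419594]
[[[-0.025,0.002,-0.012],[0.0001,-0.0003,-0.0001]],[[-0.045,0.002,-0.021],[0.0001,-0.0003,-0.0001]],[[-0.066,0.002,-0.029],[0.0001,-0.0003,-0.0001]],[[-0.088,0.002,-0.036],[0.0001,-0.0003,-0.0001]],[[-0.109,0.002,-0.042],[0.0001,-0.0003,-0.0001]]]
[[[-0.022,0.0,-0.005],[0.0,0.0,0.0]],[[-0.044,-0.0,-0.008],[0.0,0.0,0.0]],[[-0.067,0.0,-0.011],[0.0,0.0,0.0]],[[-0.089,0.0,-0.012],[0.0,0.0,0.0]],[[-0.111,0.0,-0.009],[-0.0,0.0023,-0.0]]]
```

```bash
python3 -m handwheel '[[[-0.022,0,-0.012],[0,0,0]],[[-0.044,0,-0.021],[0,0,0]],[[-0.066,0,-0.029],[0,0,0]],[[-0.088,0,-0.036],[0,0,0]],[[-0.109,0,-0.042],[0,0,0]]]'; python3 -m handwheel '[[[-0.022,0,-0.005],[0,0,0]],[[-0.044,0,-0.008],[0,0,0]],[[-0.067,0,-0.011],[0,0,0]],[[-0.089,0,-0.012],[0,0,0]],[[-0.111,0,-0.009],[0,0.0023,0]]]'
python3 arc.py .8 1.55 15
python3 - <<'E'
from h import *
t=snap('side'); b2=cv2.resize(t['color'][170:270,280:413],(532,400),interpolation=2)
cv2.imwrite('pics/s3.png',b2[:,:,::-1])
E
```

```text
clock: 4.13
tool_pos: [0.5185, -0.2163, 0.1128]
orientation: [180.0, 44.9, -176.4]
force: [-0.3, -0.9, -0.5]
opening: 0.0875
clock: 4.55
tool_pos: [0.5327, -0.2155, 0.1295]
orientation: [179.9, 44.1, -176.5]
force: [-1.5, -0.4, -0.7]
opening: 0.0876
[ 0.5326595  -0.21547272  0.12946029] [-1.46908087 -0.38356272 -0.69630479]
[[[-0.021,0.003,0.012],[0.0001,0.0077,-0.0002]],[[-0.042,0.003,0.024],[0.0001,0.0157,-0.0002]],[[-0.063,0.003,0.037],[0.0001,0.0236,-0.0002]],[[-0.082,0.003,0.051],[0.0001,0.0316,-0.0002]],[[-0.101,0.003,0.066],[0.0001,0.0395,-0.0002]]]
[[[-0.021,0.0,0.011],[-0.0,0.008,-0.0]],[[-0.042,0.0,0.023],[-0.0,0.0159,0.0]],[[-0.063,-0.0,0.036],[0.0,0.0239,0.0]],[[-0.082,0.0,0.05],[-0.0,0.0318,0.0]],[[-0.101,0.0,0.065],[-0.0,0.0398,0.0]]]
[[[-0.021,0.0,0.011],[0.0,0.008,-0.0]],[[-0.042,0.0,0.023],[0.0,0.0159,0.0]],[[-0.063,-0.0,0.036],[0.0,0.0239,0.0]],[[-0.082,0.0,0.05],[0.0,0.0318,0.0]],[[-0.101,0.0,0.065],[0.0,0.0398,0.0]]]
```

View pics/s3.png

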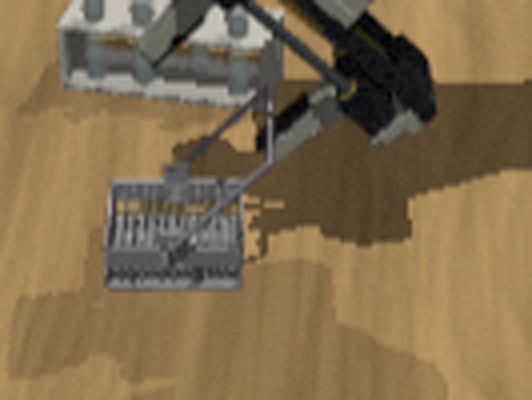

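The bail is up about 45° (bar at zoomed (268,130)) and the rack has not moved. Continuing.

```bash
python3 -m handwheel '[[[-0.021,0.002,0.012],[0,0.008,0]],[[-0.042,0.003,0.024],[0,0.0157,0]],[[-0.063,0.003,0.037],[0,0.0236,0]],[[-0.082,0.003,0.051],[0,0.0316,0]],[[-0.101,0.003,0.066],[0,0.0395,0]]]'; python3 -m handwheel '[[[0,0,0],[0,0,0]]]'
python3 arc.py 1.05 1.55 10;python3 -c "
from h import *
print(get_obs()['joint_pos'])"
```

```text
clock: 5.02
tool_pos: [0.5558, -0.2129, 0.1338]
orientation: [180.0, 29.7, -176.4]
force: [-2.0, -2.0, -0.8]
opening: 0.0875
clock: 5.1
tool_pos: [0.5595, -0.2131, 0.1356]
orientation: [-179.9, 29.8, -176.2]
force: [0.2, 0.1, 0.0]
opening: 0.0876
[ 0.55951838 -0.21313461  0.13564584] [0.2240826  0.06756818 0.01706846]
[[[-0.003,-0.001,0.009],[-0.0001,0.0077,0.0005]],[[-0.024,-0.001,0.021],[-0.0002,0.0157,0.0005]],[[-0.045,-0.001,0.034],[-0.0002,0.0237,0.0005]],[[-0.064,-0.001,0.048],[-0.0002,0.0316,0.0005]],[[-0.083,-0.001,0.063],[-0.0002,0.0396,0.0005]]]
[[[-0.021,0.0,0.011],[0.0,0.008,-0.0]],[[-0.042,0.0,0.023],[0.0,0.0159,0.0]],[[-0.063,-0.0,0.036],[0.0,0.0239,0.0]],[[-0.082,0.0,0.05],[0.0,0.0318,0.0]],[[-0.101,0.0,0.065],[0.0,0.0398,0.0]]]
[ -5.56612454   8.00480958 -33.78893824 -13.71261494 -19.26577619
  21.11876478]
```

```bash
python3 -m handwheel '[[[-0.003,-0.001,0.009],[0,0.0077,0]],[[-0.024,-0.001,0.021],[0,0.0157,0]],[[-0.045,-0.001,0.034],[0,0.0237,0]],[[-0.064,-0.001,0.048],[0,0.0316,0]],[[-0.083,-0.001,0.063],[0,0.0396,0]]]'; python3 -m handwheel '[[[0,0,0],[0,0,0]],[[0,0,0],[0,0,0]]]'
python3 arc.py 1.3 1.55 5;python3 arc.py 1.3 1.571 1; python3 -c "
from h import *
print(get_obs()['joint_pos'])"
```

```text
clock: 5.52
tool_pos: [0.5767, -0.2121, 0.1312]
orientation: [179.9, 15.5, -176.4]
force: [-0.8, 0.1, -0.2]
opening: 0.0878
clock: 5.68
tool_pos: [0.5774, -0.2119, 0.1308]
orientation: [179.9, 15.6, -176.4]
force: [-0.7, -0.6, -0.4]
opening: 0.0878
[ 0.57739427 -0.21194806  0.13075815] [-0.70887492 -0.56957748 -0.37109359]
[[[-0.038,-0.001,0.004],[0.0002,0.0083,0.0001]],[[-0.059,-0.001,0.016],[0.0002,0.0162,0.0001]],[[-0.079,-0.001,0.029],[0.0002,0.0242,0.0001]],[[-0.099,-0.001,0.043],[0.0002,0.0322,0.0001]],[[-0.117,-0.001,0.058],[0.0002,0.0401,0.0001]]]
[ 0.57739427 -0.21194806  0.13075815] [-0.70887492 -0.56957748 -0.37109359]
[[[-0.125,-0.001,0.065],[0.0002,0.0435,0.0001]]]
[ -3.20769277  13.42240303 -25.93977924  -3.32717556 -35.16761695
   9.31203223]
```

```bash
python3 -m handwheel '[[[-0.03,-0.001,0.004],[0,0.008,0]],[[-0.055,-0.001,0.016],[0,0.0162,0]],[[-0.077,-0.001,0.029],[0,0.0242,0]],[[-0.097,-0.001,0.043],[0,0.0322,0]],[[-0.117,-0.001,0.058],[0,0.0401,0]]]'; python3 -m handwheel '[[[0,0,0],[0,0,0]],[[0,0,0],[0,0,0]],[[0,0,0],[0,0,0]]]'
python3 arc.py 1.3 1.571 1
python3 - <<'E'
from h import *
W=cloud(snap('scene')); W2=cloud(s:=snap('side'))
b2=cv2.resize(s['color'][150:270,260:420],(640,480),interpolation=2); cv2.imwrite('pics/s4.png',b2[:,:,::-1])
E
```

```text
clock: 6.1
tool_pos: [0.602, -0.2107, 0.1264]
orientation: [179.9, 1.1, -176.4]
force: [-0.5, -0.4, -0.4]
opening: 0.0876
clock: 6.35
tool_pos: [0.6019, -0.2107, 0.126]
orientation: [179.9, 1.2, -176.4]
force: [-0.1, 1.2, -0.2]
opening: 0.0878
[ 0.60187145 -0.21069871  0.12599884] [-0.13889752  1.23088096 -0.24061295]
[[[-0.015,0.001,0.005],[0.0002,0.0034,0.0]]]
```

View pics/s4.png

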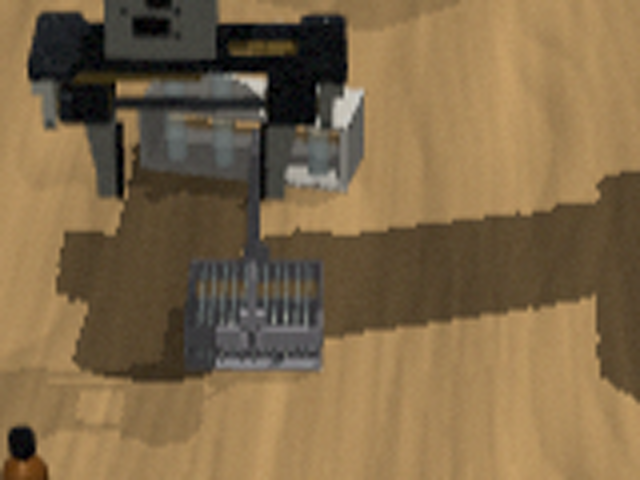

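The bail stands upright (arms vertical at zoomed x≈253) and the rack has not moved. I'll centre the jaws on the bar, then close.

```bash
python3 -m handwheel '[[[0.05,-0.01,0],[0,0.0015,0]],[[0.1,-0.01,0],[0,0.0034,0]],[[0.15,-0.01,0],[0,0.0034,0]],[[0.19,-0.01,0],[0,0.0034,0]],[[0.207,-0.01,0],[0,0.0034,0]]]'; python3 -m handwheel '[[[0,0,0],[0,0,0]],[[0,0,0],[0,0,0]]]'
python3 - <<'E'
from h import *
w=snap('wrist'); s=snap('scene')
a=cv2.resize(w['color'],(480,360)); b=cv2.resize(s['color'][200:300,190:290],(320,360),interpolation=2)
cv2.imwrite('pics/w5.png',np.hstack([a,b[:, :320]])[:,:,::-1])
E
```

```text
clock: 6.87
tool_pos: [0.5599, -0.2155, 0.1258]
orientation: [180.0, -0.1, -176.4]
force: [-0.7, 0.5, -1.1]
opening: 0.0876
clock: 7.03
tool_pos: [0.5617, -0.2155, 0.1261]
orientation: [180.0, -0.0, -176.4]
force: [-0.2, 0.2, -0.3]
opening: 0.0878
```

View pics/w5.png

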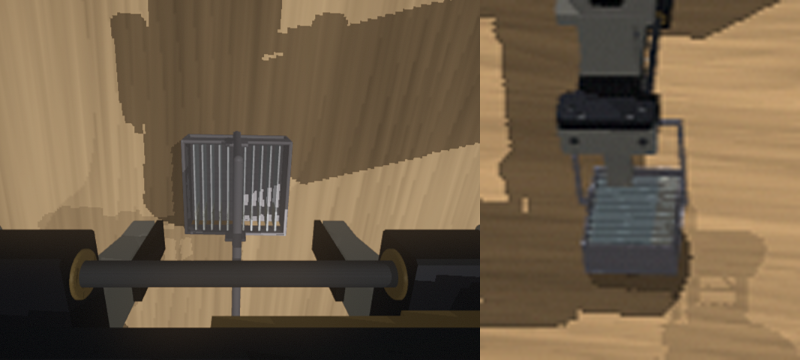

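The bar is centred between the jaws in the wrist view (x≈237 of 240) and central along its length. Closing the jaws.

```bash
for i in 1; do python3 -m handwheel '[[[0,0,0],[0,0,0]],[[0,0,0],[0,0,0]],[[0,0,0],[0,0,0]],[[0,0,0],[0,0,0]],[[0,0,0],[0,0,0]]]' 1; done; python3 -m handwheel '[[[0,0,0],[0,0,0]],[[0,0,0],[0,0,0]],[[0,0,0],[0,0,0]],[[0,0,0],[0,0,0]],[[0,0,0],[0,0,0]]]'; python3 -m handwheel '[[[0,0,0],[0,0,0]],[[0,0,0],[0,0,0]],[[0,0,0],[0,0,0]],[[0,0,0],[0,0,0]],[[0,0,0],[0,0,0]]]'; python3 -m handwheel '[[[0,0,-0.02],[0,0,0]],[[0,0,-0.04],[0,0,0]],[[0,0,-0.07],[0,0,0]],[[0,0,-0.1],[0,0,0]],[[0,0,-0.1],[0,0,0]]]'
python3 -m handwheel '[[[0,0,-0.1],[0,0,0]],[[0,0,-0.2],[0,0,0]],[[0,0,-0.28],[0,0,0]],[[0,0,-0.33],[0,0,0]],[[0,0,-0.35],[0,0,0]]]';python3 -m handwheel '[[[0,0,0],[0,0,0]],[[0,0,0],[0,0,0]],[[0,0,0],[0,0,0]]]'
```

```text
clock: 7.55
tool_pos: [0.5617, -0.2154, 0.1255]
orientation: [180.0, -0.1, -176.4]
force: [-0.4, -0.1, 0.4]
opening: 0.0597
clock: 7.97
tool_pos: [0.5617, -0.2154, 0.1257]
orientation: [180.0, -0.0, -176.4]
force: [-0.2, 0.7, -0.8]
opening: 0.0267
clock: 8.38
tool_pos: [0.5617, -0.2154, 0.1256]
orientation: [180.0, -0.1, -176.4]
force: [0.7, 0.3, 0.4]
opening: 0.0034
clock: 8.8
tool_pos: [0.5625, -0.2156, 0.1473]
orientation: [-180.0, 0.1, -176.4]
force: [0.8, -0.4, -2.8]
opening: 0.0035
clock: 9.22
tool_pos: [0.5625, -0.2155, 0.2175]
orientation: [-180.0, 0.1, -176.4]
force: [1.5, -0.1, -4.0]
opening: 0.0034
clock: 9.47
tool_pos: [0.5611, -0.2152, 0.2144]
orientation: [179.9, -0.2, -176.4]
force: [-0.7, 0.4, -4.1]
opening: 0.0033
```

The rack is lifted (about 4 N hanging). Next I'll check it and plan the carry.

```bash
cat > st.py <<'E'
from plan import *
O=np.array([.5819,.2378,0]); SY=16.9
Rs=Rn.from_euler('z',SY,degrees=True)
def stt(x,y,z): return (O+Rs.apply([x,y,z]),[0,0,0],orient(SY,0))
def inst():
    p,R=cur(); e=(Rs.inv()*R).as_euler('xyz',degrees=True); return np.round(Rs.inv().apply(p-O),4),np.round(e,1)
E
python3 - <<'E'
from st import *
print(inst()); print(rows([stt(-.08,0,.2),]),'half',rows([((cur()[0]+stt(-.08,0,.2)[0])/2,[0,0,0],orient(10.3,0))]))
E
```

```text
(array([-0.1516, -0.4274,  0.2144]), array([179.9,  -0.2, 166.7]))
[[[0.142, 2.162, 0.074], [0.0002, -0.0004, -0.0369]]] half [[[0.071, 1.081, 0.037], [0.0002, -0.0004, -0.0186]]]
```

```bash
python3 -m handwheel '[[[0,0.05,0],[0,0,0]],[[0,0.15,0],[0,0,0]],[[0.02,0.27,0],[0,0,0]],[[0.03,0.4,0],[0,0,0]],[[0.04,0.53,0],[0,0,0]]]'; python3 -m handwheel '[[[0,0.13,0],[0,0,-0.003]],[[0.01,0.26,0],[0,0,-0.006]],[[0.02,0.39,0],[0,0,-0.009]],[[0.03,0.52,0],[0,0,-0.012]],[[0.04,0.65,0],[0,0,-0.015]]]'; python3 -m handwheel '[[[-0.01,0.13,0],[0,0,-0.004]],[[-0.02,0.26,0],[0,0,-0.008]],[[-0.03,0.38,0],[0,0,-0.013]],[[-0.04,0.48,0],[0,0,-0.018]],[[-0.04,0.56,0],[0,0,-0.022]]]'; python3 -m handwheel '[[[0,0.05,0],[0,0,0]],[[0,0.08,0],[0,0,0]],[[0,0.09,0],[0,0,0]],[[0,0.09,0],[0,0,0]],[[0,0.09,0],[0,0,0]]]'
python3 - <<'E'
from st import *
print(inst()); print(rows([stt(-.08,0,.2),stt(-.08,0,.195)]))
E
```

```text
clock: 9.88
tool_pos: [0.5462, -0.1089, 0.2147]
orientation: [180.0, -0.1, -176.4]
force: [0.2, -0.1, -2.9]
opening: 0.0038
clock: 10.3
tool_pos: [0.53, 0.0206, 0.2151]
orientation: [180.0, -0.1, -170.9]
force: [-0.2, 0.6, -3.4]
opening: 0.0037
clock: 10.72
tool_pos: [0.5206, 0.1329, 0.2151]
orientation: [180.0, -0.1, -162.9]
force: [-0.4, 0.5, -4.1]
opening: 0.0038
clock: 11.13
tool_pos: [0.5159, 0.1476, 0.2157]
orientation: [180.0, -0.1, -163.1]
force: [0.2, 0.3, -3.2]
opening: 0.0037
(array([-0.0894, -0.0671,  0.2157]), array([ 1.8e+02, -1.0e-01, -1.8e+02]))
[[[-0.047, 0.336, 0.079], [0.0, -0.0002, 0.0]], [[-0.047, 0.336, 0.104], [0.0, -0.0002, 0.0]]]
```

```bash
python3 -m handwheel '[[[0,0.1,0],[0,0,0]],[[-0.02,0.2,0.02],[0,0,0]],[[-0.04,0.28,0.04],[0,0,0]],[[-0.047,0.32,0.05],[0,0,0]],[[-0.047,0.336,0.079],[0,0,0]]]'; python3 -m handwheel '[[[0,0,0],[0,0,0]],[[0,0,0],[0,0,0]],[[0,0,0],[0,0,0]],[[0,0,0],[0,0,0]],[[0,0,0],[0,0,0]]]'
python3 - <<'E'
from st import *
print(inst())
ims=[]
for n in('side','scene'):
    s=snap(n); W=cloud(s); a=s['color'].copy()
    p=proj(s,np.array([O+Rs.apply(q) for q in([0,.03,.15],[0,-.03,.15])]+[cur()[0]])).astype(int); print(p)
    u,v=p[:2].mean(0).astype(int); ims.append(cv2.resize(a[v-65:v+55,u-65:u+55],(400,400),interpolation=2))
    print(u-65,v-65)
cv2.imwrite('pics/s6.png',np.hstack(ims)[:,:,::-1])
E
```

```text
clock: 11.55
tool_pos: [0.5059, 0.2158, 0.2004]
orientation: [180.0, 0.0, -163.0]
force: [0.6, -0.1, -3.7]
opening: 0.0039
clock: 11.97
tool_pos: [0.5055, 0.2147, 0.2003]
orientation: [180.0, -0.0, -163.1]
force: [0.4, -0.4, -3.4]
opening: 0.0037
(array([-7.980e-02,  1.000e-04,  2.003e-01]), array([ 180.,   -0., -180.]))
[[296 313]
 [290 292]
 [334 275]]
228 237
[[408 239]
 [387 243]
 [390 208]]
332 176
```

View pics/s6.png

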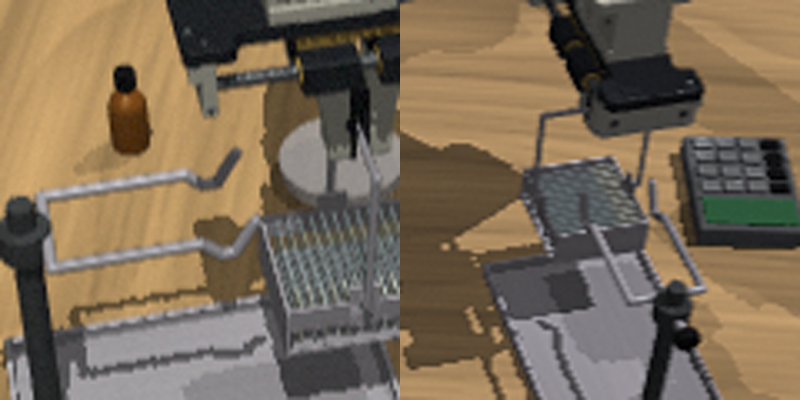

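The rack hangs level in front of the prong tips. I'll locate the bail arms and notches precisely from the depth points.

Run:
```python
from st import *
for n in('side','scene'):
    for k in range(2):
        W=cloud(snap(n)); P=(W-O).reshape(-1,3); P=Rs.inv().apply(np.nan_to_num(P)); P=P-[-.08,0,0]
        for sg in(-1,1):
            m=(abs(P[:,0])<.02)&(P[:,1]*sg>.03)&(P[:,1]*sg<.07)&(P[:,2]>.13)&(P[:,2]<.215)
            Q=P[m]; print(n,sg,len(Q),end=' ')
            if len(Q)>3:
                print('med',np.round(np.median(Q,0),4),'zmax',np.round(np.sort(Q[:,2])[-4:],4),'slope x/z',np.round(np.polyfit(Q[:,2],Q[:,0],1)[0],3))
            else: print()
        m=(abs(P[:,0])<.05)&(abs(P[:,1])<.06)&(P[:,2]>.05)&(P[:,2]<.125); Q=P[m]
        if k==0: print('rack',len(Q),np.round(np.percentile(Q,[1,50,99],axis=0),4).tolist())
    # prongs
    P=P+[-.08,0,0]
    for sg in(-1,1):
        m=(abs(P[:,1]-sg*.03)<.009)&(P[:,0]>-.03)&(P[:,0]<.09)&(P[:,2]>.13)&(P[:,2]<.2); Q=P[m]
        for lo,hi in((-.03,-.012),(-.012,-.006),(-.006,.006),(.006,.014),(.02,.05),(.05,.085)):
            q=Q[(Q[:,0]>lo)&(Q[:,0]<hi)]
            if len(q): print('  prong',sg,lo,len(q),'y %.4f z med %.4f max %.4f xmin %.4f'%(np.median(q[:,1]),np.median(q[:,2]),np.percentile(q[:,2],90),q[:,0].min()))
```

```text
side -1 13 med [ 0.0055 -0.0475  0.135 ] zmax [0.1383 0.1387 0.1404 0.1434] slope x/z 0.111
side 1 106 med [0.0028 0.0487 0.1791] zmax [0.2059 0.206  0.206  0.2067] slope x/z -0.052
rack 1855 [[-0.037, -0.0432, 0.075], [0.0071, 0.0086, 0.0993], [0.0489, 0.0447, 0.1208]]
side -1 14 med [ 0.0053 -0.047   0.1354] zmax [0.139  0.1397 0.14   0.144 ] slope x/z 0.125
side 1 103 med [0.0032 0.0485 0.1776] zmax [0.2057 0.206  0.2066 0.2074] slope x/z -0.05
  prong -1 -0.03 17 y -0.0296 z med 0.1694 max 0.1716 xmin -0.0190
  prong -1 -0.012 20 y -0.0298 z med 0.1606 max 0.1670 xmin -0.0117
  prong -1 -0.006 24 y -0.0295 z med 0.1528 max 0.1561 xmin -0.0054
  prong -1 0.006 19 y -0.0302 z med 0.1567 max 0.1615 xmin 0.0066
  prong -1 0.02 58 y -0.0295 z med 0.1612 max 0.1632 xmin 0.0200
  prong -1 0.05 70 y -0.0296 z med 0.1613 max 0.1634 xmin 0.0500
  prong 1 -0.03 18 y 0.0295 z med 0.1686 max 0.1726 xmin -0.0191
  prong 1 -0.012 22 y 0.0300 z med 0.1599 max 0.1658 xmin -0.0119
  prong 1 -0.006 30 y 0.0303 z med 0.1527 max 0.1564 xmin -0.0060
  prong 1 0.006 20 y 0.0306 z med 0.1580 max 0.1614 
[... 675 characters left out ...]
012 12 y -0.0319 z med 0.1639 max 0.1698 xmin -0.0114
  prong -1 -0.006 11 y -0.0320 z med 0.1540 max 0.1606 xmin -0.0055
  prong -1 0.006 7 y -0.0311 z med 0.1578 max 0.1606 xmin 0.0080
  prong -1 0.02 23 y -0.0312 z med 0.1620 max 0.1651 xmin 0.0228
  prong -1 0.05 29 y -0.0314 z med 0.1611 max 0.1648 xmin 0.0517
  prong 1 -0.03 7 y 0.0308 z med 0.1687 max 0.1713 xmin -0.0173
  prong 1 -0.012 8 y 0.0281 z med 0.1587 max 0.1652 xmin -0.0115
  prong 1 -0.006 12 y 0.0293 z med 0.1543 max 0.1596 xmin -0.0059
  prong 1 0.006 5 y 0.0286 z med 0.1592 max 0.1606 xmin 0.0066
  prong 1 0.02 24 y 0.0285 z med 0.1612 max 0.1639 xmin 0.0205
  prong 1 0.05 28 y 0.0291 z med 0.1623 max 0.1640 xmin 0.0503
```

The stand fit is confirmed: rear run top about 0.1635, so the notch is about 0.154. The bail is centred and the bar is at about TCP +3.7 mm. Moving in over the tips.

```bash
python3 -m handwheel '[[[-0.05,0,0],[0,0,0]],[[-0.13,0,0.005],[0,0,0]],[[-0.22,0,0.01],[0,0,0]],[[-0.3,0,0.015],[0,0,0]],[[-0.36,0,0.02],[0,0,0]]]'; python3 -m handwheel '[[[-0.02,0,0],[0,0,0]],[[-0.035,0,0],[0,0,0]],[[-0.035,0,0],[0,0,0]],[[-0.035,0,0],[0,0,0]],[[-0.035,0,0],[0,0,0]]]'; python3 -m handwheel '[[[0,0,0.03],[0,0,0]],[[0,0,0.06],[0,0,0]],[[0,0,0.09],[0,0,0]],[[0,0,0.12],[0,0,0]],[[0,0,0.14],[0,0,0]]]'; python3 -m handwheel '[[[0,0,0],[0,0,0]],[[0,0,0],[0,0,0]],[[0,0,0],[0,0,0]],[[0,0,0],[0,0,0]],[[0,0,0],[0,0,0]]]'
python3 - <<'E'
from st import *
print(inst())
P=[]
for n in('side','scene'):
    W=cloud(snap(n)); P=Rs.inv().apply(np.nan_to_num((W-O).reshape(-1,3)))
    for sg in(-1,1):
        m=(abs(P[:,0])<.015)&(P[:,1]*sg>.042)&(P[:,1]*sg<.06)&(P[:,2]>.1)&(P[:,2]<.18); Q=P[m]
        print(n,sg,len(Q),np.round(np.median(Q,0),4),'zmax',np.round(np.sort(Q[:,2])[-4:],4),'x at .165',np.round(np.polyval(np.polyfit(Q[:,2],Q[:,0],1),.165),4))
E
```

```text
clock: 12.68
tool_pos: [0.5761, 0.2368, 0.1957]
orientation: [180.0, -0.0, -163.0]
force: [1.1, 1.1, -3.4]
opening: 0.0038
clock: 13.1
tool_pos: [0.5804, 0.2381, 0.1961]
orientation: [180.0, -0.1, -163.0]
force: [-0.1, 0.0, -3.8]
opening: 0.0037
clock: 13.52
tool_pos: [0.5804, 0.238, 0.1667]
orientation: [180.0, -0.1, -163.1]
force: [0.3, 0.1, -3.9]
opening: 0.0038
clock: 13.93
tool_pos: [0.5811, 0.2384, 0.1683]
orientation: [180.0, -0.0, -163.1]
force: [0.6, -0.3, -3.6]
opening: 0.0038
(array([-0.0006,  0.0008,  0.1683]), array([ 180.,   -0., -180.]))
side -1 6 [ 0.0049 -0.0462  0.1026] zmax [0.102  0.1033 0.1046 0.105 ] x at .165 -0.0228
side 1 96 [0.0023 0.0494 0.139 ] zmax [0.1732 0.1736 0.1737 0.1743] x at .165 0.001
scene -1 41 [ 0.003  -0.0469  0.1406] zmax [0.1701 0.1709 0.1721 0.1762] x at .165 0.0017
scene 1 8 [0.003  0.0499 0.1071] zmax [0.1076 0.1123 0.1131 0.117 ] x at .165 0.0033
```

```bash
Z='[[[0,0,0],[0,0,0]],[[0,0,0],[0,0,0]]]'; python3 -m handwheel '[[[0,0,0.015],[0,0,0]],[[0,0,0.03],[0,0,0]],[[0,0,0.04],[0,0,0]],[[0,0,0.05],[0,0,0]],[[0,0,0.055],[0,0,0]]]';python3 -m handwheel '[[[0,0,0],[0,0,0]],[[0,0,0],[0,0,0]],[[0,0,0],[0,0,0]]]'; python3 -m handwheel '[[[0,0,0.003],[0,0,0]],[[0,0,0.003],[0,0,0]],[[0,0,0.003],[0,0,0]]]'; python3 -m handwheel '[[[0,0,0.003],[0,0,0]],[[0,0,0.003],[0,0,0]],[[0,0,0.003],[0,0,0]]]'; python3 -m handwheel '[[[0,0,0.003],[0,0,0]],[[0,0,0.003],[0,0,0]],[[0,0,0.003],[0,0,0]]]'; python3 -m handwheel '[[[0,0,0.003],[0,0,0]],[[0,0,0.003],[0,0,0]],[[0,0,0.003],[0,0,0]]]'
```

```text
clock: 14.45
tool_pos: [0.5807, 0.2381, 0.1564]
orientation: [180.0, -0.1, -163.1]
force: [0.7, -0.4, -3.2]
opening: 0.0039
clock: 14.7
tool_pos: [0.581, 0.2383, 0.1571]
orientation: [180.0, -0.0, -163.0]
force: [1.0, 0.4, -3.7]
opening: 0.0039
clock: 14.95
tool_pos: [0.5808, 0.2383, 0.1564]
orientation: [180.0, -0.0, -163.1]
force: [-0.9, -0.9, -4.5]
opening: 0.0035
clock: 15.2
tool_pos: [0.5809, 0.2382, 0.1557]
orientation: [180.0, -0.0, -163.1]
force: [0.3, 0.5, -4.3]
opening: 0.0037
clock: 15.45
tool_pos: [0.5808, 0.2382, 0.1551]
orientation: [180.0, -0.1, -163.1]
force: [0.2, -1.0, -4.9]
opening: 0.0034
clock: 15.7
tool_pos: [0.5809, 0.2382, 0.1545]
orientation: [180.0, -0.0, -163.1]
force: [0.7, 0.0, -4.0]
opening: 0.0038
```

```bash
python3 -m handwheel '[[[0,0,0.003],[0,0,0]],[[0,0,0.003],[0,0,0]],[[0,0,0.003],[0,0,0]]]'; python3 -m handwheel '[[[0,0,0.003],[0,0,0]],[[0,0,0.003],[0,0,0]],[[0,0,0.003],[0,0,0]]]'
```

```text
clock: 15.95
tool_pos: [0.5808, 0.2382, 0.1539]
orientation: [180.0, -0.0, -163.1]
force: [0.1, -0.2, -3.7]
opening: 0.0037
clock: 16.2
tool_pos: [0.5809, 0.2382, 0.1534]
orientation: [180.0, -0.0, -163.1]
force: [0.1, -0.3, -3.9]
opening: 0.0036
```

```bash
python3 -m handwheel '[[[0,0,0.003],[0,0,0]],[[0,0,0.003],[0,0,0]],[[0,0,0.003],[0,0,0]]]'; python3 -m handwheel '[[[0,0,0.003],[0,0,0]],[[0,0,0.003],[0,0,0]],[[0,0,0.003],[0,0,0]]]'
```

```text
clock: 16.45
tool_pos: [0.581, 0.2383, 0.1531]
orientation: [180.0, -0.0, -163.0]
force: [-0.9, 0.4, 0.2]
opening: 0.0037
clock: 16.7
tool_pos: [0.5811, 0.2383, 0.1529]
orientation: [180.0, 0.0, -163.0]
force: [-3.1, -0.8, 5.4]
opening: 0.0039
```

Contact: the prongs now carry about 9 N, with a slight backward push from the rear flank. I'll ease back a touch and re-read.

```bash
python3 -m handwheel '[[[0.002,0,-0.001],[0,0,0]],[[0.004,0,-0.001],[0,0,0]],[[0.004,0,-0.001],[0,0,0]]]'; python3 -m handwheel '[[[0,0,0],[0,0,0]],[[0,0,0],[0,0,0]],[[0,0,0],[0,0,0]]]'
```

```text
clock: 16.95
tool_pos: [0.5808, 0.2383, 0.1529]
orientation: [180.0, 0.1, -163.0]
force: [1.8, -0.5, 3.9]
opening: 0.0037
clock: 17.2
tool_pos: [0.5808, 0.2383, 0.1528]
orientation: [180.0, 0.0, -163.0]
force: [3.2, -0.9, 5.5]
opening: 0.004
```

```bash
python3 -m handwheel '[[[-0.002,0,-0.001],[0,0,0]],[[-0.002,0,-0.0015],[0,0,0]],[[-0.002,0,-0.0015],[0,0,0]]]'; python3 -m handwheel '[[[0,0,0],[0,0,0]],[[0,0,0],[0,0,0]],[[0,0,0],[0,0,0]]]'
python3 - <<'E'
from st import *
print(inst())
ims=[]
for n in('side','scene'):
    s=snap(n)
    p=proj(s,np.array([O+Rs.apply(q) for q in([0,.03,.15],[0,-.03,.15])])).astype(int)
    u,v=p.mean(0).astype(int); ims.append(cv2.resize(s['color'][v-45:v+55,u-50:u+50],(400,400),interpolation=2))
    P=Rs.inv().apply(np.nan_to_num((cloud(s)-O).reshape(-1,3)))
    for sg in(-1,1):
        m=(abs(P[:,0])<.015)&(P[:,1]*sg>.042)&(P[:,1]*sg<.06)&(P[:,2]>.09)&(P[:,2]<.17); Q=P[m]
        if len(Q)>3: print(n,sg,len(Q),np.round(np.median(Q,0),4),'zmax',np.round(np.sort(Q[:,2])[-3:],4))
cv2.imwrite('pics/s7.png',np.hstack(ims)[:,:,::-1])
E
```

```text
clock: 17.45
tool_pos: [0.5808, 0.2383, 0.1528]
orientation: [180.0, -0.0, -163.0]
force: [1.6, -0.6, 5.7]
opening: 0.0039
clock: 17.7
tool_pos: [0.5808, 0.2383, 0.1528]
orientation: [180.0, -0.0, -163.0]
force: [1.7, -0.3, 4.9]
opening: 0.0038
(array([-0.0009,  0.0008,  0.1528]), array([ 180. ,   -0. , -179.9]))
side 1 78 [0.0015 0.0495 0.1315] zmax [0.1581 0.1597 0.1601]
scene -1 34 [ 0.002 -0.046  0.131] zmax [0.1558 0.1564 0.1612]
scene 1 11 [0.0029 0.0484 0.1004] zmax [0.1062 0.1076 0.111 ]
```

View pics/s7.png

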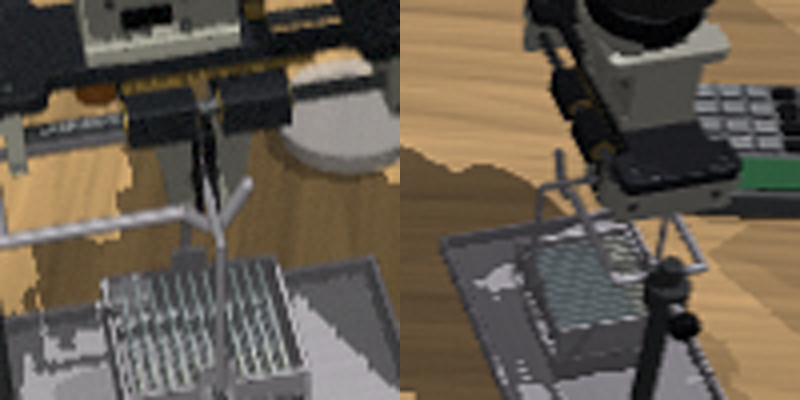

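The crossbar sits in the notch (side crop (215,235)) and the prongs carry about 9 N while the fingers hold. Releasing now.

```bash
python3 -m handwheel '[[[0,0,0],[0,0,0]],[[0,0,0],[0,0,0]],[[0,0,0],[0,0,0]],[[0,0,0],[0,0,0]],[[0,0,0],[0,0,0]]]' 0.4; python3 -m handwheel '[[[0,0,0],[0,0,0]],[[0,0,0],[0,0,0]],[[0,0,0],[0,0,0]]]'; python3 -m handwheel '[[[0,0,-0.03],[0,0,0]],[[0,0,-0.08],[0,0,0]],[[0,0,-0.15],[0,0,0]],[[0,0,-0.25],[0,0,0]],[[0,0,-0.35],[0,0,0]]]'; python3 -m handwheel '[[[0,0,-0.1],[0,0,0]],[[0,0,-0.2],[0,0,0]],[[0,0,-0.25],[0,0,0]],[[0,0,-0.25],[0,0,0]],[[0,0,-0.25],[0,0,0]]]'
python3 -m handwheel '[[[0,0,0],[0,0,0]],[[0,0,0],[0,0,0]],[[0,0,0],[0,0,0]],[[0,0,0],[0,0,0]],[[0,0,0],[0,0,0]]]'
python3 - <<'E'
from st import *
ims=[]
for n in('side','scene'):
    s=snap(n)
    p=proj(s,np.array([O+Rs.apply(q) for q in([0,.03,.15],[0,-.03,.15])])).astype(int)
    u,v=p.mean(0).astype(int); ims.append(cv2.resize(s['color'][v-45:v+55,u-50:u+50],(400,400),interpolation=2))
    P=Rs.inv().apply(np.nan_to_num((cloud(s)-O).reshape(-1,3)))
    for sg in(-1,1):
        m=(abs(P[:,0])<.015)&(P[:,1]*sg>.042)&(P[:,1]*sg<.06)&(P[:,2]>.09)&(P[:,2]<.17); Q=P[m]
        if len(Q)>3: print(n,sg,len(Q),np.round(np.median(Q,0),4),'zmax',np.round(np.sort(Q[:,2])[-3:],4))
    m=(abs(P[:,0])<.006)&(abs(P[:,1])<.02)&(P[:,2]>.14)&(P[:,2]<.17); print(n,'bar mid',m.sum(),np.median(P[m],0))
    m=(abs(P[:,0])<.06)&(abs(P[:,1])<.055)&(P[:,2]>.02)&(P[:,2]<.08); print('rack',np.round(np.percentile(P[m],[1,99],axis=0),3).tolist())
cv2.imwrite('pics/s8.png',np.hstack(ims)[:,:,::-1])
E
```

```text
clock: 18.22
tool_pos: [0.58, 0.2379, 0.1521]
orientation: [180.0, -0.1, -163.1]
force: [-0.1, 0.7, -0.9]
opening: 0.0256
clock: 18.47
tool_pos: [0.5804, 0.2381, 0.1526]
orientation: [180.0, -0.1, -163.1]
force: [0.0, 0.2, -1.3]
opening: 0.0264
clock: 18.88
tool_pos: [0.5805, 0.238, 0.2242]
orientation: [180.0, -0.0, -163.0]
force: [0.8, 0.6, -0.0]
opening: 0.0264
clock: 19.3
tool_pos: [0.5805, 0.2382, 0.2732]
orientation: [179.9, 0.0, -163.1]
force: [-0.1, 0.9, 0.1]
opening: 0.0263
clock: 19.72
tool_pos: [0.5805, 0.238, 0.2721]
orientation: [180.0, -0.1, -163.1]
force: [-0.3, -0.2, 0.2]
opening: 0.0262
side -1 46 [ 0.0006 -0.0465  0.1206] zmax [0.1581 0.1584 0.1586]
side 1 84 [0.0005 0.0496 0.1296] zmax [0.1579 0.1582 0.1592]
side bar mid 38 [0.00034733 0.00039127 0.1570945 ]
rack [[-0.044, -0.043, 0.028], [0.045, 0.044, 0.074]]
scene -1 34 [ 0.0007 -0.0465  0.1251] zmax [0.1552 0.1573 0.1581]
scene 1 30 [0.0006 0.0484 0.135 ] zmax [0.156  0.1565 0.16  ]
scene bar mid 26 [2.13072713e-05 6.15247003e-04 1.56219874e-01]
rack [[-0.045, -0.042, 0.027], [0.047, 0.044, 0.074]]
```

View pics/s8.png

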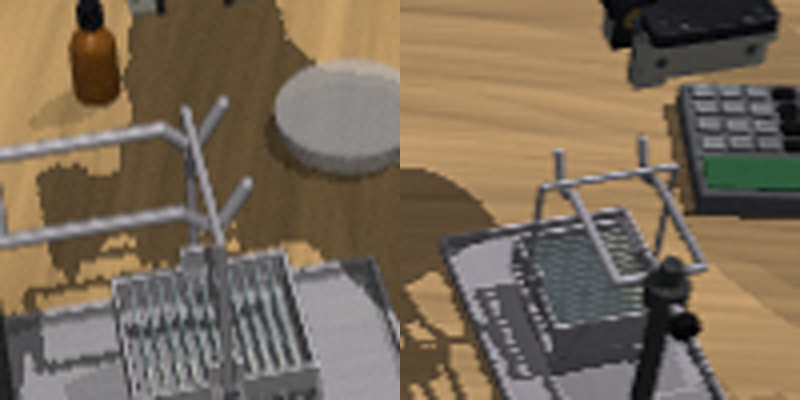

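The crossbar rests in both notches (x≈0.2 mm, y≈0.5 mm), with the rack level and about 27 mm up. I'll let it settle, then hand in.

```bash
Z=1; for i in 1 2 3 4; do python3 -m handwheel '[[[0,0,0],[0,0,0]],[[0,0,0],[0,0,0]],[[0,0,0],[0,0,0]],[[0,0,0],[0,0,0]],[[0,0,0],[0,0,0]]]' >/dev/null; done
python3 - <<'E'
from st import *
P=Rs.inv().apply(np.nan_to_num((cloud(snap('side'))-O).reshape(-1,3)))
m=(abs(P[:,0])<.006)&(abs(P[:,1])<.02)&(P[:,2]>.14)&(P[:,2]<.17); print('bar mid',np.median(P[m],0))
m=(abs(P[:,0])<.06)&(abs(P[:,1])<.055)&(P[:,2]>.02)&(P[:,2]<.08); print('rack',np.round(np.percentile(P[m],[1,99],axis=0),3).tolist())
close_job()
E
```

```text
bar mid [0.00043492 0.00179062 0.15770986]
rack [[-0.043, -0.043, 0.028], [0.045, 0.045, 0.074]]
the job is handed in; nothing more can be done
```

I swung the bail upright with one open fingertip, gripped the crossbar, and carried the rack to the drip stand. I lowered it into the notches until the prongs carried its weight, then let go, raised the hand clear and handed the job in at about 21.5 s. No verdict was reported.

**Last checks:** by the depth images, the crossbar sits within about 0.5 mm of the notch centre along the prongs and about 2 mm sideways. The rack hangs level with its underside about 27 mm up. Two views about 1.8 s apart agree within 2 mm. The hand is about 10 cm above the rack with no measurable force on it.

**Forces:** the net force on the tool stayed under 3 N at the ends of the moves while the bail swung. The load on the prongs was about 9–10 N by the wrist reading, against the 16 N limit. That was more than I had aimed for, because the contact was stiffer than expected. My small easing moves mainly evened out a sideways push of about 3 N.

The picked stand position agreed with the later depth check to about 1–2 mm. No check failed. I did not measure the bystanders again; those visible in the pictures looked undisturbed.

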